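# Rehang the thermal cycler's lift-off lid

### The job

The lid of the compact thermal cycler has been taken off and lies on the bench: put it back. Lift it by its grip, hold it raised at about 30 degrees so that both knuckles drop fully over both flat hinge pins, then swing it gently down, without letting it fall, until it lies shut and flat on the machine. Let go, and leave the other things on the bench where they are.

Things in the scene. Friction and masses are not known exactly. Their poses are not given: they have to be found in the camera images.
- cycler_deck (a point): Centre of the black deck of a cream thermal cycler fixed to the bench, 200 mm along x by 180 mm, deck 80 mm above the bench; a silver block 130 x 100 mm stands 6 mm proud on it. x points from the hinge side (roughly facing the robot) to the keypad side, z up. With the lid shut, lid_grip is 46 mm above this point (give or take the pins' offset) and the lid's axes agree with these.
- pin_line (a point): NOMINAL midpoint of the hinge pins, 111 mm to -x of cycler_deck and 20 mm higher, same axes. Two steel pins lie along y from |y| = 66 to 86 mm, outward from dark ears at |y| 60 to 66. Each is a flat bar, 5 mm thick in x, 14 mm tall in z, round-edged. Their bracket is slotted: the true pin axis is up to 4 mm off this point in x either way (1 mm in y), unmeasured: feel or look for it.
- lid_grip (a point): Centre of the grey grip fin, 16 mm thick (x), 64 mm long (y), 36 mm tall, on the middle of the loose cream lid, which lies right way up on the bench. Lid 190 (x) x 170 (y) mm, 0.3 to 0.5 kg, balanced within 10 mm of the grip; its flat top is 18 mm below this point, the lower edge of its skirt 46 mm below. Lid axes: z up, -x to the edge with the knuckles.
- lid_hinge (a point): Midpoint of the lid's two steel knuckles on their axis: 111 mm to -x and 26 mm below lid_grip, lid axes. Knuckles at y = +-76 mm, 12 mm wide, reaching 16 mm from the axis. Each is a hook with a 13 x 15.5 mm cavity and a mouth 7.4 mm wide, 8 mm deep, that looks straight down when the lid's +x edge is raised 30 degrees. Pins fully in: this point is within 2 mm of their middle; resting on top of them: 23 mm higher.
- lid: The lid again; origin at the middle of its underside, 46 mm below lid_grip. The mouths fit over the flat pins with the lid's +x edge raised 30 degrees, give or take 8; held much flatter they jam on top of the pins. Once on, it swings down about the pins; it does not stay up by itself, and cannot come off when shut.
- pink_rack: Bystander, to be left alone: bright pink tube rack, 60 x 120 x 25 mm, lying flat; origin at the centre of its underside.
- reagent: Bystander, to be left alone: small bottle with a blue cap, 42 mm across, 90 mm tall; origin at the centre of its underside.
- vial: Bystander, to be left alone: small jar, 28 mm across, 50 mm tall; origin at the centre of its underside.
- tip_box: Bystander, to be left alone: blue box with a white lid, 80 x 120 x 61 mm; origin at the centre of its underside.
- tube_stand: Bystander, to be left alone: orange block with three white blue-capped tubes, 60 x 100 x 76 mm; origin at the centre of its underside.
- marker: Bystander, to be left alone: black marker pen with a red cap, 120 mm long, 12 mm thick, lying; origin at the centre of its underside.

How it is judged:
On the way:
1. both knuckles are fully over both pins while the lid is still raised by more than 20 degrees (x of lid_hinge in the frame of cycler_deck between -0.118 and -0.104 m and y of lid_hinge in the frame of cycler_deck between -0.006 and 0.006 m and z of lid_hinge in the frame of cycler_deck between 0.016 and 0.024 m and angle between lid_grip's own z axis and vertical above 0.35 rad and angle between lid_grip's own y axis and vertical between 1.53 and 1.61 rad), for 0.2 s.
At the end, for the whole second after the job is handed in: The lid lies shut, flat and still on the machine, hung on both pins: knuckle axis within 7 mm of the nominal pin line, 6 mm sideways, 4 mm in height; grip within 7, 6 and 3 mm of its shut place; tilted under 2 degrees, turned under 3 degrees from the machine (x of lid_hinge in the frame of cycler_deck between -0.118 and -0.104 m and y of lid_hinge in the frame of cycler_deck between -0.006 and 0.006 m and z of lid_hinge in the frame of cycler_deck between 0.016 and 0.024 m and x of lid_grip in the frame of cycler_deck between -0.007 and 0.007 m and y of lid_grip in the frame of cycler_deck between -0.006 and 0.006 m and z of lid_grip in the frame of cycler_deck between 0.043 and 0.049 m and angle between lid_grip's own z axis and vertical below 0.035 rad and angle between the x axis of lid_grip and the x axis of cycler_deck, either way round below 0.05 rad and linear speed of lid below 0.01 m/s and angular speed of lid below 0.05 rad/s); the robot touches nothing.
It fails at once if the lid is dropped or slammed: with its knuckles at the pins it turns faster than 2 rad/s (horizontal distance between lid_hinge and cycler_deck between 0.104 and 0.12 m and z of lid_hinge in the frame of cycler_deck between 0.014 and 0.026 m and angular speed of lid above 2 rad/s).
It fails at once if one of the bystanders is moved more than 30 mm (distance of any of pink_rack, reagent, vial, tip_box, tube_stand, marker from where it was at the start of the episode above 0.03 m).
It also fails if it takes over 54 s, if anything falls off the work surface, if the arm or the gripper's body presses on something with over 40 N, if the wrist force passes 120 N, or if a joint passes its speed limit or range.

### The arm

A 7-joint arm with a two-finger parallel gripper is mounted at the origin on the work surface. World frame = base frame: x ahead of the robot, y to its left, z up, the work surface at z = 0. Lengths are in m, angles in rad, forces in N, time in s.
With the tool pointing down it reaches from about 0.4 to 0.9 m from the base axis. Payload 5.5 kg.
Tool frame: the origin (TCP) lies midway between the tips of the shut fingers; the grasp point (between the pads) lies arm.grasp_offset behind it (arm.grasp_offset is the distance from the TCP to the grasp point, in m); z points along the fingers, y is the line along which they close (so a half turn about z gives the same grasp; the last joint's range is limited). The gripper opens to 85 mm and grips with 20 to 120 N. Pads are 22 mm wide; open, the fingers measure 114 mm over their backs; the gripper's body (76 mm by 85 mm) begins 54 mm behind the grasp point. The pads swing forward as they close: fully open they stand 13 mm farther back than shut.
Start: joints at [-0.918, 0.501, -0.427, 1.55, 0.221, 1.138, -0.21], TCP at [0.247, 0.601, 0.231] pointing down, gripper open.
Joint ranges: [-2.88, 2.88], [-0.31, 2.03], [-1.54, 1.56], [0.2, 2.42], [-1.41, 4.55], [0.19, 2.02], [-2.57, 2.57]. Speed limits (rad/s): [2.57, 2.57, 3.14, 3.14, 3.14, 3.14, 3.14].

### API

Orientations are given as a 3x3 rotation matrix whose columns are the frame's x, y, z axes.
In Python, from cell import monitor, optics, workorder, arm gives the robot as it stands. The module is installed in compiled form; this text tells all that it offers.
- The arm moves only by the tool drive_tool, never from a script. Its argument "rows" is a list of rows, each a list of 7 numbers: the finger opening in mm, from 0 to 85.4, then the shift along the world's x, y, z in mm, then the turn, a rotation vector about the world's x, y, z in degrees. In form: [[jaw, tx, ty, tz, rx, ry, rz], ...]. A call has 1 to 12 rows; each row is the pose to reach, as a shift and turn from the pose commanded when the call began; what a row does not reach only later rows make up. A row lasts 1/8 s, in which the tool goes at most 62.5 mm and 10.7 degrees, less where a joint would pass 70% of its speed; a pose out of reach is approached as far as the arm can. A call with a gripper value outside its range is refused whole. The fingers move at their own pace and stop on an object; "force" is the grip in N (left out, the last holds). Time passes only in rows, so rows that repeat a pose let the fingers close. It gives the time, the measured TCP pose, the force, the opening and the grip force at its end, in the units of the state.
- monitor.read_state(): the state, without advancing time (a new reading comes with each control period).
- optics.get_image(name): name is "scene" or "side" or "wrist"; returns a dict with "frame" (480x640x3 uint8, blue, green, red), "fx", "fy", "cx", "cy" (pixels), "rvec" (rotation vector, rad) and "tvec" (3), from world to camera coordinates, as OpenCV has them; the wrist camera has in their place "hand_eye" (4x4, takes a point from camera to tool coordinates, whose origin is the TCP and whose axes are the flange's). Camera axes: x right, y down, z forward; pixel columns grow to the right and rows downward; lengths in m; the calibration is good to about 2 mm. The wrist camera is an equidistant fisheye: a pixel r from the principal point sees the ray r / f radians off the axis. A picture is of the moment at which its call begins: read the wrist's pose just before it. There is no depth.
- workorder.finish_job(): hands the job in; it is judged then, once.
The state is a dict: "t": time; "qpos": joint angles; "qvel": joint speeds; "joint_torque": joint torques, N m; "tool_pos": TCP position; "orientation": TCP orientation; "contact_force": force on the tool from outside, world axes, zero at the start; "ft_torque": the same for the moment, N m; "gripper_width": opening from 0.0 (shut) to 1.0 (fully open); "grip_force": force on a finger pad.
Only numpy, scipy, OpenCV 4.12 (cv2) and the standard library are available. Lean on these libraries where they do the work, as an engineer would, in place of code of your own. Each camera call takes 0.05 s, during which the arm holds its last target. There are 200 camera calls.

## Working session

There is one attempt and no reset: what is moved stays moved. The work goes in short steps, Python scripts to look and compute and a tool call to move; the robot and the scene stay as the last step left them, time stands still between calls to the robot, and variables do not carry over. Pictures are saved under pics/ and viewed, at most 10 in all, crops included, and the job is handed in when it is done.

Besides the shell and the picture viewer there is one more tool, called after "Request:" by a JSON object that holds its "fn" and its "kwargs". drive_tool: Moves the arm, as the interface text tells. Its arguments: {"type":"object","properties":{"rows":{"type":"array"},"force":{"type":"number"}},"required":["rows"]}

```bash
mkdir -p pics; ls; cat > h.py <<'E'
import numpy as np, cv2
from cell import monitor, optics, workorder, arm
def cam(n):
    s=monitor.read_state(); d=optics.get_image(n); d['s']=s; return d
def ray(d,uv):
    uv=np.array(uv,float)
    if 'hand_eye' in d:
        H=np.array(d['hand_eye']); p=np.array([(uv[0]-d['cx'])/d['fx'],(uv[1]-d['cy'])/d['fy']]); r=np.hypot(*p)
        v=np.r_[np.sin(r)*p/max(r,1e-9),np.cos(r)]
        R=np.array(d['s']['orientation']); t=np.array(d['s']['tool_pos'])
        return R@H[:3,3]+t, R@H[:3,:3]@v
    R=cv2.Rodrigues(np.array(d['rvec'],float))[0]; t=np.array(d['tvec'],float).ravel()
    return -R.T@t, R.T@np.array([(uv[0]-d['cx'])/d['fx'],(uv[1]-d['cy'])/d['fy'],1])
def atz(d,uv,z):
    o,v=ray(d,uv); return o+v*(z-o[2])/v[2]
def proj(d,P):
    P=np.atleast_2d(np.array(P,float))
    if 'hand_eye' in d:
        H=np.array(d['hand_eye']); R=np.array(d['s']['orientation']); t=np.array(d['s']['tool_pos'])
        c=((P-t)@R-H[:3,3])@H[:3,:3]; n=np.hypot(c[:,0],c[:,1]); th=np.arctan2(n,c[:,2])
        return np.c_[d['cx']+d['fx']*th*c[:,0]/n,d['cy']+d['fy']*th*c[:,1]/n]
    R=cv2.Rodrigues(np.array(d['rvec'],float))[0]
    c=P@R.T+np.array(d['tvec'],float).ravel()
    return np.c_[d['cx']+d['fx']*c[:,0]/c[:,2],d['cy']+d['fy']*c[:,1]/c[:,2]]
E
python3 - <<'E'
from h import *
import pickle
D={}
for n in('scene','side','wrist'):
    D[n]=cam(n); cv2.imwrite(f'pics/{n}0.png',D[n]['frame'])
pickle.dump(D,open('d0.pkl','wb'))
for n in D: print(n,D[n]['fx'],ray(D[n],(320,240)))
print(monitor.read_state(),arm.grasp_offset)
E
```

```text
pics
scene 503.49940727186925 (array([ 1.23614428, -0.05445558,  0.82442721]), array([-0.65448048,  0.05627111, -0.75402984]))
side 483.8986171670854 (array([0.25274244, 0.44806459, 0.55815691]), array([ 0.44646309, -0.63899911, -0.62671353]))
wrist 371.64829954431775 (array([0.18364207, 0.62670903, 0.37355327]), array([ 0.27488657, -0.08861714, -0.95738413]))
{'t': 0.15, 'qpos': array([-0.91781672,  0.50166739, -0.42679993,  1.55119867,  0.22076441,
        1.13830269, -0.21030295]), 'qvel': array([-0.00204149, -0.00308731, -0.00035362, -0.00453792,  0.00115818,
       -0.0003282 , -0.00049939]), 'joint_torque': array([-6.62231949e-03, -5.70042765e+01, -5.82514778e+00, -2.81290680e+01,
        1.07761598e-02,  7.81904440e-03,  1.44950207e-05]), 'tool_pos': array([0.24682137, 0.60073464, 0.23047783]), 'orientation': array([[-9.24990744e-01,  3.79989061e-01, -6.60438633e-04],
       [ 3.79989626e-01,  9.24989704e-01, -1.38985659e-03],
       [ 8.27686348e-05, -1.53656431e-03, -9.99998816e-01]]), 'contact_force': array([-0.64109434,  0.11619604, -0.53332333]), 'ft_torque': array([-0.03300946,  0.0601158 , -0.00285562]), 'grip_force': 0.0, 'gripper_width': 1.0010629467583043} 0.0187
```

View pics/scene0.png

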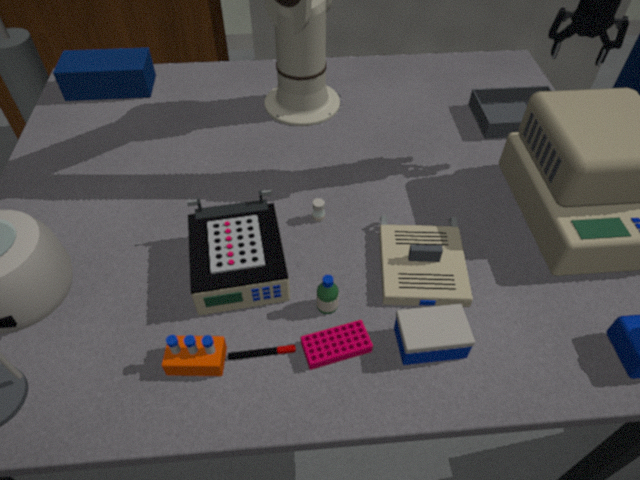

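View pics/side0.png

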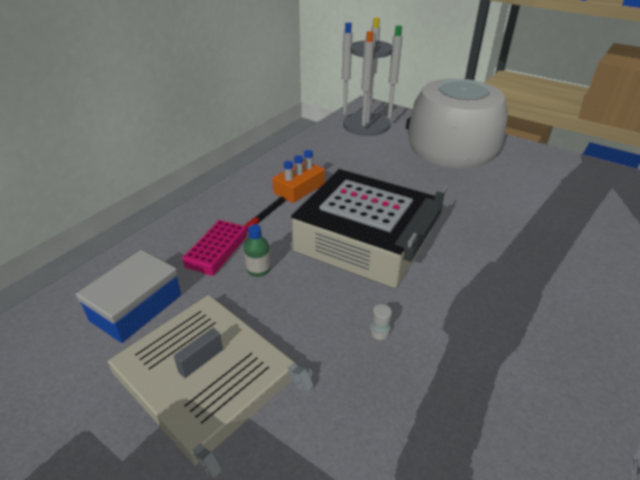

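Scene shows the cycler (deck corners roughly (191,219), (277,205), (286,277), (191,286)), and the lid to its right with its grip at about (425,252); the side view shows both as well. I'll enlarge the relevant parts to pick exact corners.

```bash
python3 - <<'E'
import pickle,cv2,numpy as np
D=pickle.load(open('d0.pkl','rb'))
def c(n,x,y,w,h,k): return cv2.resize(D[n]['frame'][y:y+h,x:x+w],(w*k,h*k),interpolation=cv2.INTER_CUBIC)
a=np.hstack([c('scene',180,185,133,100,3),c('scene',360,205,133,100,3)])
b=np.hstack([c('side',285,165,200,150,2)[:300,:399],c('side',105,290,200,150,2)[:,:399]])
m=np.vstack([a,b])
cv2.imwrite('pics/m0.png',m);print(m.shape)
E
```

```text
(600, 798, 3)
```

View pics/m0.png

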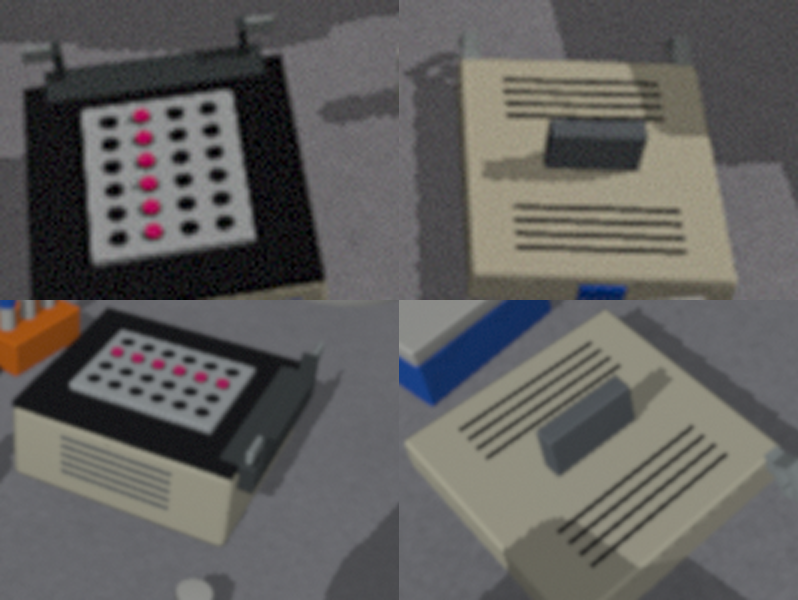

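```bash
cat > fit0.py <<'E'
from h import *
import pickle
from scipy.optimize import least_squares
D=pickle.load(open('d0.pkl','rb'))
def sc(ox,oy,X0,Y0,k): return lambda p:(ox+(p[0]-X0+.5)/k-.5, oy+(p[1]-Y0+.5)/k-.5)
S1,S2,T1,T2=sc(180,185,0,0,3),sc(360,205,399,0,3),sc(285,165,0,300,2),sc(105,290,399,300,2)
cy=[('scene',S1(p),q) for p,q in [((82,110),(-65,-50,6)),((233,91),(-65,50,6)),((256,241),(65,50,6)),((94,264),(65,-50,6)),((23,92),(-100,-90,0)),((283,57),(-100,90,0)),((323,283),(100,90,0))]]
cy+=[('side',T1(p),q) for p,q in [((122,328),(65,-50,6)),((256,369),(-65,-50,6)),((211,433),(-65,50,6)),((70,387),(65,50,6)),((15,403),(100,90,0)),((108,310),(100,-90,0)),((240,475),(-100,90,0))]]
li=[('scene',S2(p),q) for p,q in [((461,58),(-95,-85,-18)),((694,64),(-95,85,-18)),((735,280),(95,85,-18)),((470,274),(95,-85,-18)),((549,118),(-8,-32,18)),((646,122),(-8,32,18)),((545,166),(8,-32,-18)),((640,170),(8,32,-18))]]
li+=[('side',T2(p),q) for p,q in [((405,443),(95,85,-18)),((603,310),(95,-85,-18)),((775,445),(-95,-85,-18)),((623,378),(-8,-32,18)),((635,390),(-8,-32,18))][:3]]
def fit(L,x0,z):
    def P(v): 
        c,s=np.cos(v[2]),np.sin(v[2]); R=np.array([[c,-s,0],[s,c,0],[0,0,1]])
        return [R@np.array(q)/1000+[v[0],v[1],z+v[3]] for _,_,q in L]
    f=lambda v: np.concatenate([np.r_[proj(D[n],p)[0]-uv] for (n,uv,_),p in zip(L,P(v))]+[[v[3]/.001]])
    r=least_squares(f,x0+[0],loss='soft_l1'); print(r.x, np.degrees(r.x[2])); print(np.round(r.fun.reshape(-1)[:-1].reshape(-1,2),1).tolist()); return r.x
if __name__=='__main__':
    c=fit(cy,[.6,-.3,0],.08); l=fit(li,[.6,.1,0],.046)
    s=D['scene']; print('pin tips at z .1',atz(s,S1((22,57)),.1),atz(s,S1((272,18)),.1))
E
python3 fit0.py
```

```text
[ 0.58429801 -0.16529937  0.1106631  -0.00308642] 6.340528857060688
[[-0.2, 0.4], [-1.0, -0.1], [-0.9, -1.0], [-0.8, -0.5], [-0.6, -1.1], [-0.3, -1.2], [0.9, -1.7], [-0.1, 1.7], [-0.4, 0.7], [0.0, -0.9], [-0.3, -0.8], [-2.4, 0.1], [-0.1, -0.8], [-3.6, 2.0]]
[ 0.61105874  0.2112122  -0.11444943 -0.00131748] -6.557469587171707
[[-0.7, -0.5], [0.3, -0.6], [1.4, 0.3], [0.8, -0.0], [0.2, -0.3], [-0.0, -0.8], [-0.3, 1.2], [-0.3, 0.7], [-2.3, -0.7], [0.5, -1.0], [3.0, 0.3]]
pin tips at z .1 [ 0.48777574 -0.26133927  0.1       ] [ 0.46308892 -0.09211735  0.1       ]
```

Fits are consistent (cycler about (0.584,-0.165), yaw 6.3°; lid about (0.611,0.211), yaw -6.6°). Next I go over the lid for a closer wrist look, then over the pins.

Request:
{"fn": "drive_tool", "kwargs": {"rows": [[85,355,-450,10,0,0,-74],[85,355,-450,10,0,0,-74],[85,355,-450,10,0,0,-74],[85,355,-450,10,0,0,-74],[85,355,-450,10,0,0,-74],[85,355,-450,10,0,0,-74],[85,355,-450,10,0,0,-74],[85,355,-450,10,0,0,-74],[85,355,-450,10,0,0,-74],[85,355,-450,10,0,0,-74],[85,355,-450,10,0,0,-74],[85,355,-450,10,0,0,-74]]}}

```text
t: 1.65
tool_pos: [0.6007, 0.1537, 0.241]
orientation: [[0.107, 0.994, -0.001], [0.994, -0.107, 0.001], [0.001, -0.001, -1.0]]
contact_force: [-0.6, 0.2, -1.0]
gripper_width: 0.992
grip_force: 0.0
```

```bash
python3 - <<'E'
from h import *
import pickle
d=cam('wrist'); cv2.imwrite('pics/w1.png',d['frame']); pickle.dump(d,open('w1.pkl','wb')); s=d['s']; print(s['tool_pos'],s['orientation'],s['qpos'],s['qvel'].round(3))
E
```

```text
[0.600667   0.15371482 0.2410171 ] [[ 0.107279    0.9942282  -0.00122549]
 [ 0.99422838 -0.10727754  0.0012053 ]
 [ 0.00106688 -0.00134772 -0.99999852]] [-2.93984763e-01  4.04622055e-01  1.33234259e-03  1.63146765e+00
 -2.27299658e-03  1.10632981e+00 -3.99225965e-01] [-0.012 -0.004 -0.     0.     0.001  0.     0.002]
```

Request:
{"fn": "drive_tool", "kwargs": {"rows": [[85,-128,-361,-40,0,0,13],[85,-128,-361,-40,0,0,13],[85,-128,-361,-40,0,0,13],[85,-128,-361,-40,0,0,13],[85,-128,-361,-40,0,0,13],[85,-128,-361,-40,0,0,13],[85,-128,-361,-40,0,0,13],[85,-128,-361,-40,0,0,13],[85,-128,-361,-40,0,0,13],[85,-128,-361,-40,0,0,13]]}}

```text
t: 2.95
tool_pos: [0.4749, -0.2077, 0.2014]
orientation: [[-0.12, 0.993, 0.0], [0.993, 0.12, 0.001], [0.001, 0.0, -1.0]]
contact_force: [0.7, 0.2, 0.2]
gripper_width: 0.994
grip_force: 0.0
```

```bash
python3 - <<'E'
from h import *
import pickle
d=cam('wrist'); cv2.imwrite('pics/w2.png',d['frame']); pickle.dump(d,open('w2.pkl','wb')); s=d['s']; print(s['tool_pos'],s['orientation'],s['qpos'],s['qvel'].round(3),s['t'])
E
```

```text
[ 0.47492471 -0.20766861  0.20141868] [[-1.19738119e-01  9.92805428e-01  4.05638447e-04]
 [ 9.92805382e-01  1.19737886e-01  5.57941132e-04]
 [ 5.05356694e-04  4.69526855e-04 -9.99999762e-01]] [ 0.25102625  0.26899821  0.12873158  1.92523517 -0.04278561  0.94974077
  0.5201034 ] [ 0.006  0.001  0.009 -0.001  0.001 -0.     0.001] 2.95
```

View pics/w1.png

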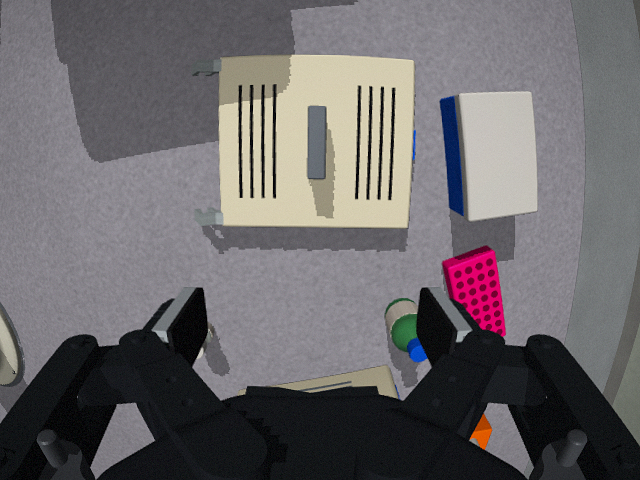

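View pics/w2.png

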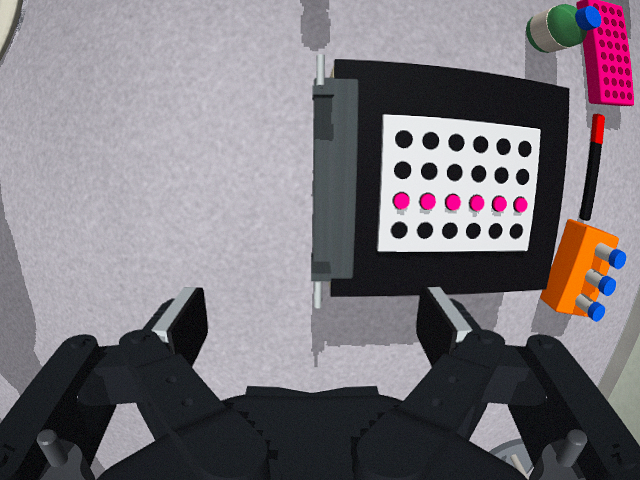

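Wrist picture 1 shows the lid with its fin top at (316,142), and corners (220,57), (414,61), (408,227), (221,225). Picture 2 shows both pins unobstructed: upper (321,68), lower (317,294), and the block corners (384,115), (540,130), (528,251), (378,250).

```bash
python3 - <<'E'
from h import *
import pickle
from scipy.optimize import least_squares
w1=pickle.load(open('w1.pkl','rb'));w2=pickle.load(open('w2.pkl','rb'))
g=w2['frame'].astype(int).sum(2)//3
for r in (60,66,72,286,292,298): print(r, g[r,308:332].tolist())
def fit(d,L,x0,z):
    def P(v):
        c,s=np.cos(v[2]),np.sin(v[2]); R=np.array([[c,-s,0],[s,c,0],[0,0,1]])
        return np.array([q for _,q in L])/1000@R.T+[v[0],v[1],z]
    uv=np.array([u for u,_ in L])
    r=least_squares(lambda v:(proj(d,P(v))-uv).ravel(),x0); print(r.x[:2],np.degrees(r.x[2])); print(r.fun.reshape(-1,2).round(1).tolist()); return r.x
def corner(d,pts):
    g=cv2.GaussianBlur(cv2.cvtColor(d['frame'],cv2.COLOR_BGR2GRAY),(0,0),.8)
    return cv2.cornerSubPix(g,np.float32(pts).reshape(-1,1,2),(5,5),(-1,-1),(3,50,.01)).reshape(-1,2)
q=[(-65,50,6),(65,50,6),(65,-50,6),(-65,-50,6)]
c=corner(w2,[(384,115),(540,130),(528,251),(378,250)]);print(c.tolist())
fit(w2,list(zip(c,q)),[.584,-.165,.11],.08)
l=corner(w1,[(220,57),(414,61),(408,227),(221,225)]);print(l.tolist())
fit(w1,list(zip(l,[(-95,85,-18),(95,85,-18),(95,-85,-18),(-95,-85,-18)])),[.611,.211,-.11],.046)
f=corner(w1,[(308,106),(326,106),(326,179),(308,179)]);print(f.tolist())
fit(w1,list(zip(f,[(-8,32,18),(8,32,18),(8,-32,18),(-8,-32,18)])),[.611,.211,-.11],.046)
E
```

```text
60 [187, 188, 181, 186, 185, 185, 183, 183, 146, 159, 190, 205, 209, 203, 180, 148, 119, 185, 186, 192, 194, 191, 196, 192]
66 [184, 185, 187, 185, 185, 181, 183, 179, 160, 164, 192, 206, 209, 198, 179, 151, 138, 178, 179, 174, 178, 176, 180, 184]
72 [190, 189, 187, 188, 185, 185, 186, 191, 152, 153, 191, 209, 209, 204, 179, 148, 124, 177, 182, 185, 183, 183, 166, 122]
286 [194, 193, 186, 183, 181, 138, 124, 171, 209, 213, 207, 194, 160, 129, 124, 131, 134, 131, 131, 131, 130, 117, 78, 14]
292 [195, 189, 184, 183, 186, 142, 155, 186, 207, 210, 207, 189, 159, 119, 120, 125, 123, 123, 129, 130, 140, 120, 72, 17]
298 [190, 186, 187, 189, 132, 120, 169, 198, 206, 211, 206, 190, 154, 107, 107, 131, 130, 133, 137, 130, 128, 131, 133, 134]
[[382.68829345703125, 113.96672058105469], [540.1282348632812, 129.05035400390625], [526.7056884765625, 250.45237731933594], [377.3031005859375, 250.80316162109375]]
[ 0.58403249 -0.16318985] 6.400893907375473
[[0.3, -0.4], [-0.1, -0.2], [0.1, 0.1], [-0.2, 0.5]]
[[220.72915649414062, 57.28465270996094], [413.22479248046875, 60.07162094116211], [406.5967712402344, 227.13612365722656], [223.21865844726562, 225.02622985839844]]
[0.61082947 0.21233308] -6.744472713317249
[[-2.1, -1.3], [2.2, -1.2], [2.1, 1.4], [-2.1, 1.4]]
[[307.451171875, 105.74004364013672], [325.7380676269531, 105.88712310791016], [325.09234619140625, 178.54161071777344], [307.0008544921875, 177.8556671142578]]
[0.61033624 0.21212358] -6.508398270360596
[[-0.3, -0.8], [0.3, -0.8], [0.2, 0.5], [-0.2, 1.1]]
```

```bash
python3 - <<'E'
from h import *
import pickle
w2=pickle.load(open('w2.pkl','rb'))
for z in (.1,.107):
    a=atz(w2,(320.0,66),z);b=atz(w2,(317.1,292),z); print(a,b,np.linalg.norm(a-b))
    yaw=np.radians(6.4);R=np.array([[np.cos(yaw),-np.sin(yaw)],[np.sin(yaw),np.cos(yaw)]])
    for p in(a,b): print((R.T@(p[:2]-[.58403,-.16319]))*1000)
    d=a-b; print('yaw',np.degrees(np.arctan2(-d[0],d[1])))
E
```

```text
[ 0.46647503 -0.09617605  0.1       ] [ 0.48386935 -0.25148776  0.1       ] 0.1562827213253468
[-109.3523802   79.7000386]
[-109.37889563  -76.58268047]
yaw 6.390279013899676
[ 0.46645787 -0.09744784  0.107     ] [ 0.48335452 -0.24831588  0.107     ] 0.1518112698185197
[-109.51119855   78.43808407]
[-109.53695534  -73.37318356]
yaw 6.390279013899665
```

Request:
{"fn": "drive_tool", "kwargs": {"rows": [[85,136,422,-30,0,0,-13.3],[85,136,422,-30,0,0,-13.3],[85,136,422,-30,0,0,-13.3],[85,136,422,-30,0,0,-13.3],[85,136,422,-30,0,0,-13.3],[85,136,422,-30,0,0,-13.3],[85,136,422,-30,0,0,-13.3],[60,136,422,-100,0,0,-13.3],[60,136,422,-100,0,0,-13.3],[60,136,422,-100,0,0,-13.3]]}}

```text
t: 4.25
tool_pos: [0.6095, 0.2115, 0.1009]
orientation: [[0.116, 0.993, -0.002], [0.993, -0.116, -0.001], [-0.001, -0.001, -1.0]]
contact_force: [1.2, -0.4, 0.0]
gripper_width: 0.703
grip_force: 0.0
```

```bash
python3 - <<'E'
from h import *
s=monitor.read_state(); o=s['orientation']; print(s['tool_pos'],np.degrees(np.arctan2(o[1][0],o[0][0])),s['qvel'].round(3))
E
```

```text
[0.60948364 0.21150216 0.10093986] 83.35033268693846 [ 0.018 -0.045  0.009 -0.025  0.001  0.002  0.   ]
```

Request:
{"fn": "drive_tool", "kwargs": {"rows": [[60,1,0.5,-65,0,0,0],[60,1,0.5,-65,0,0,0],[60,1,0.5,-65,0,0,0],[5,1,0.5,-65,0,0,0],[5,1,0.5,-65,0,0,0],[5,1,0.5,-65,0,0,0],[5,1,0.5,-65,0,0,0],[5,1,0.5,-65,0,0,0],[5,1,0.5,-65,0,0,0]], "force": 80}}

```text
t: 5.38
tool_pos: [0.612, 0.2132, 0.0386]
orientation: [[0.115, 0.993, 0.002], [0.993, -0.116, 0.001], [0.001, 0.002, -1.0]]
contact_force: [-2.2, -0.6, 8.7]
gripper_width: 0.168
grip_force: 81.5
```

```bash
python3 - <<'E'
from h import *
import pickle
d=cam('wrist'); cv2.imwrite('pics/w3.png',d['frame']); pickle.dump(d,open('w3.pkl','wb'))
s=d['s']; o=s['orientation']; print(s['tool_pos'],np.degrees(np.arctan2(o[1][0],o[0][0])),s['gripper_width'],s['grip_force'],s['contact_force'])
E
```

```text
[0.61204029 0.21324343 0.0385846 ] 83.36762710959894 0.16836710077324737 81.47302508354187 [-2.16059228 -0.56455874  8.67338722]
```

View pics/w3.png

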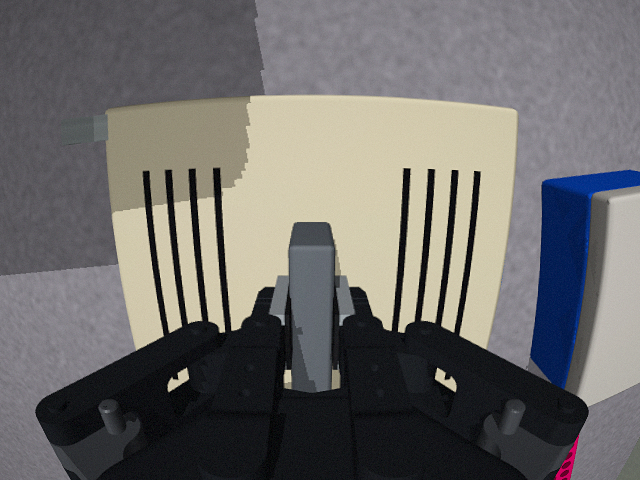

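Picture 3: the fin sits in the fingers, with the end-face bottom at (293–329,223) and its top at (289–335,247); the lid corners are at (107,110) and (517,110), and the +y knuckle is at (85,130). I'll work out the lid's pose in the hand from these.

```bash
python3 - <<'E'
from h import *
import pickle
from scipy.optimize import least_squares
d=pickle.load(open('w3.pkl','rb')); s=d['s']; print(d['cx'],d['cy'],np.array(d['hand_eye']).round(4).tolist())
L=[((107,110),(-95,85,-18)),((517,110),(95,85,-18)),((293,223),(-8,32,-18)),((329,223),(8,32,-18)),((289,247),(-8,32,18)),((335,247),(8,32,18))]
uv=np.array([u for u,_ in L],float)
R=np.array(s['orientation']);t=np.array(s['tool_pos'])
q=np.array([p for _,p in L])/1000
B=np.array([[0,1,0],[1,0,0],[0,0,-1.]]) # lid->tool
def P(v): return (q@B.T@cv2.Rodrigues(np.array([0,0,v[3]]))[0].T+v[:3])@R.T+t
r=least_squares(lambda v:np.r_[(proj(d,P(v))-uv).ravel(),(v[2]+.0187+0*.008)/.02],[0,0,-.01,0])
print('lid grip in tool mm',r.x[:3]*1000,np.degrees(r.x[3]),r.fun.round(1))
print(monitor.read_state()['tool_pos'],monitor.read_state()['contact_force'])
E
```

```text
311.55519617687236 231.9495047708129 [[0.0009, -0.9641, -0.2654, 0.0675], [1.0, 0.0005, 0.0015, -0.0009], [-0.0014, -0.2654, 0.9641, -0.1432], [0.0, 0.0, 0.0, 1.0]]
lid grip in tool mm [-3.04564629 -0.66475131 -4.37014034] -0.0025797324055741493 [-1.2  1.4  0.3  1.8  0.2 -1.3  1.  -1.3 -0.6 -0.2  0.2 -0.1  0.7]
[0.61200103 0.21320836 0.03856881] [-2.72192448 -0.78839642  8.19032135]
```

```bash
cat > plan.py <<'E'
from h import *
from scipy.spatial.transform import Rotation as Ro
PIN=np.array([.47595,-.1753,.100]); YAW=6.39; OFF=np.array([.111,.002,.0186]) # TCP from hinge, lid axes
B=np.array([[0,1,0],[1,0,0],[0,0,-1.]])
def target(tilt,dh=0,dx=0,off=OFF,pin=PIN):
    R=Ro.from_euler('z',YAW,degrees=True)*Ro.from_euler('y',-tilt,degrees=True)
    c=np.array([np.cos(np.radians(YAW)),np.sin(np.radians(YAW)),0])
    return pin+dx*c+[0,0,dh]+R.apply(off), R.as_matrix()@B
def delta(tilt,dh=0,dx=0,base=None,s=None):
    s=s or monitor.read_state(); p,R=target(tilt,dh,dx)
    t=np.array(s['tool_pos']); o=np.array(s['orientation'])
    print('target',p.round(4),'shift mm',((p-t)*1000).round(1),'turn deg',np.degrees(Ro.from_matrix(R@o.T).as_rotvec()).round(2))
def hinge(s=None):
    s=s or monitor.read_state(); o=np.array(s['orientation']);Rl=o@B.T
    h=np.array(s['tool_pos'])-Rl@OFF; c=Ro.from_euler('z',YAW,degrees=True).inv()
    print('hinge-pin mm (cycler axes)',(c.apply(h-PIN)*1000).round(2),'tilt',np.degrees(np.arcsin(Rl[2,0])).round(2),'yaw',np.degrees(np.arctan2(Rl[1,0],Rl[0,0])).round(2),'roll',np.degrees(np.arcsin(Rl[2,1])).round(2),'F',c.apply(s['contact_force']).round(1),'M',c.apply(s['ft_torque']).round(2),'w',round(s['gripper_width'],3),'t',s['t'])
E
python3 -c "
from plan import *
for h in(.15,.05): delta(30,h)
hinge()"
```

```text
target [ 0.562  -0.1636  0.3216] shift mm [ -50.  -376.9  283. ] turn deg [ -0.13 -29.94  12.71]
target [ 0.562  -0.1636  0.2216] shift mm [ -50.  -376.9  183. ] turn deg [ -0.13 -29.94  12.71]
hinge-pin mm (cycler axes) [ 69.9  394.04 -80.27] tilt 0.12 yaw -6.64 roll 0.07 F [-2.8 -0.5  8.2] M [-0.12  0.43 -0.02] w 0.174 t 5.425
```

Request:
{"fn": "drive_tool", "kwargs": {"rows": [[5,0,0,60,0,0,0],[5,0,0,120,0,0,0],[5,0,0,180,0,0,0],[5,0,0,230,0,0,0],[5,0,0,230,0,0,0]]}}

```text
t: 6.05
tool_pos: [0.6135, 0.2137, 0.272]
orientation: [[0.116, 0.993, 0.009], [0.993, -0.116, 0.004], [0.005, 0.009, -1.0]]
contact_force: [0.3, 0.5, -5.2]
gripper_width: 0.174
grip_force: 80.1
```

```bash
python3 -c "
from plan import *
hinge();print(monitor.read_state()['tool_pos'])
for h in(.12,.05): delta(30,h)"
```

```text
hinge-pin mm (cycler axes) [ 71.62 394.4  152.44] tilt 0.5 yaw -6.64 roll 0.26 F [ 0.4  0.4 -5.2] M [ 0.04 -0.02 -0.03] w 0.174 t 6.05
[0.61354255 0.21371469 0.27202102]
target [ 0.562  -0.1636  0.2916] shift mm [ -51.5 -377.4   19.6] turn deg [ -0.32 -29.56  12.67]
target [ 0.562  -0.1636  0.2216] shift mm [ -51.5 -377.4  -50.4] turn deg [ -0.32 -29.56  12.67]
```

Request:
{"fn": "drive_tool", "kwargs": {"rows": [[5,-10,-50,22,0,-8,3],[5,-17,-110,22,-0.2,-16,7],[5,-26,-170,22,-0.3,-24,10],[5,-35,-230,22,-0.3,-29.6,12.7],[5,-43,-290,22,-0.3,-29.6,12.7],[5,-51,-345,22,-0.3,-29.6,12.7],[5,-51.5,-377.5,22,-0.3,-29.6,12.7],[5,-51.5,-377.5,22,-0.3,-29.6,12.7],[5,-51.5,-377.5,22,-0.3,-29.6,12.7],[5,-51.5,-377.5,22,-0.3,-29.6,12.7],[5,-51.5,-377.5,22,-0.3,-29.6,12.7]]}}

```text
t: 7.42
tool_pos: [0.5594, -0.1633, 0.2879]
orientation: [[-0.112, 0.865, 0.49], [0.994, 0.099, 0.052], [-0.003, 0.492, -0.87]]
contact_force: [1.0, -0.1, -4.6]
gripper_width: 0.174
grip_force: 80.0
```

```bash
python3 -c "
from plan import *
hinge()
for h in(.12,.035): delta(30,h)
import pickle
for n in('side','wrist','scene'):
    d=cam(n); cv2.imwrite(f'pics/{n}4.png',d['frame']); pickle.dump(d,open(f'{n}4.pkl','wb'))
hinge()
a=cv2.imread('pics/side4.png')[100:350,250:583]; b=cv2.imread('pics/wrist4.png')
m=np.hstack([cv2.resize(a,(400,300)),cv2.resize(b,(400,300))]); cv2.imwrite('pics/m4.png',m)"
```

```text
hinge-pin mm (cycler axes) [ -3.13   0.34 117.09] tilt 29.5 yaw 6.54 roll -0.2 F [ 1.  -0.2 -4.6] M [0.03 0.94 0.04] w 0.174 t 7.425
target [ 0.562  -0.1636  0.2916] shift mm [ 2.6 -0.4  3.7] turn deg [ 0.25 -0.47 -0.04]
target [ 0.562  -0.1636  0.2066] shift mm [  2.6  -0.4 -81.3] turn deg [ 0.25 -0.47 -0.04]
hinge-pin mm (cycler axes) [ -3.06  -0.39 117.43] tilt 29.54 yaw 6.49 roll -0.22 F [ 0.5 -0.5 -4.7] M [-0.02  0.96 -0.  ] w 0.172 t 7.575
```

View pics/m4.png

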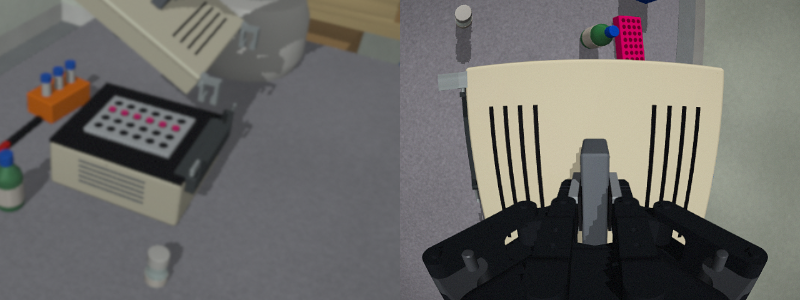

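The picture shows the lid held tilted above the machine, knuckles over the pins. I'll lower it to just above contact.

Request:
{"fn": "drive_tool", "kwargs": {"rows": [[5,2.6,-0.4,-30,0.25,-0.47,0],[5,2.6,-0.4,-60,0.25,-0.47,0],[5,2.6,-0.4,-81,0.25,-0.47,0],[5,2.6,-0.4,-81,0.25,-0.47,0],[5,2.6,-0.4,-81,0.25,-0.47,0]]}}

```text
t: 8.2
tool_pos: [0.5628, -0.1655, 0.2084]
orientation: [[-0.11, 0.86, 0.499], [0.994, 0.095, 0.054], [-0.001, 0.502, -0.865]]
contact_force: [0.1, -0.4, -3.0]
gripper_width: 0.173
grip_force: 80.0
```

```bash
python3 -c "
from plan import *
import pickle
hinge()
delta(30,.023)
for n in('side','wrist'):
    d=cam(n); cv2.imwrite(f'pics/{n}5.png',d['frame']); pickle.dump(d,open(f'{n}5.pkl','wb'))
hinge()
a=cv2.imread('pics/side5.png')[150:280,370:470]; b=cv2.imread('pics/wrist5.png')[60:340,0:200]
print(a.shape)
m=np.hstack([cv2.resize(a,(400,520),interpolation=2),cv2.resize(b,(371,520),interpolation=2)]); cv2.imwrite('pics/m5.png',m)"
```

```text
hinge-pin mm (cycler axes) [ 0.74 -1.87 36.63] tilt 30.11 yaw 6.33 roll -0.07 F [ 0.  -0.4 -3. ] M [0.06 0.99 0.  ] w 0.173 t 8.2
target [ 0.562  -0.1636  0.1946] shift mm [ -0.8   1.9 -13.8] turn deg [0.05 0.12 0.1 ]
hinge-pin mm (cycler axes) [ 1.06 -1.98 37.08] tilt 30.17 yaw 6.35 roll -0.09 F [ 0.4  0.2 -4.1] M [ 0.01  1.03 -0.03] w 0.172 t 8.3
(130, 100, 3)
```

View pics/m5.png

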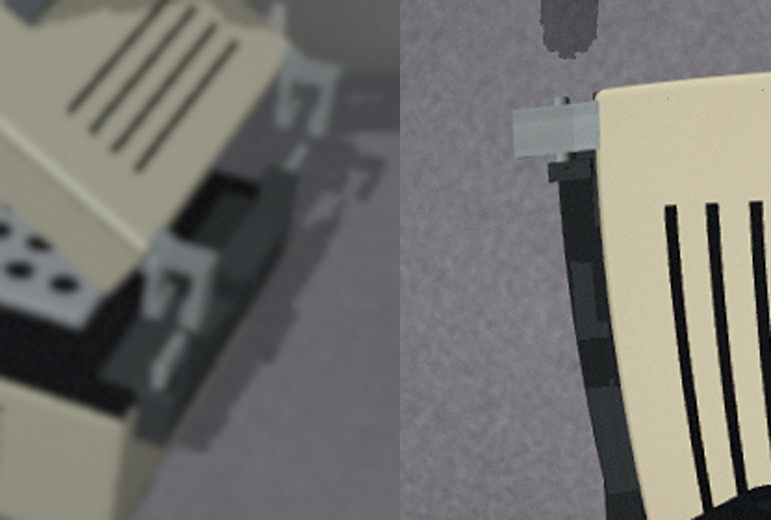

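The side view shows both hooks opening straight down just above both pins; the wrist view shows the +y knuckle centred along its pin. Lowering onto the pins.

Request:
{"fn": "drive_tool", "kwargs": {"rows": [[5,-0.9,1,-6,0,0.1,0.1],[5,-0.9,1,-11,0,0.1,0.1],[5,-0.9,1,-15,0,0.1,0.1],[5,-0.9,1,-15,0,0.1,0.1],[5,-0.9,1,-15,0,0.1,0.1]]}}

```text
t: 8.93
tool_pos: [0.5612, -0.1642, 0.1923]
orientation: [[-0.111, 0.861, 0.496], [0.994, 0.097, 0.056], [-0.0, 0.499, -0.867]]
contact_force: [0.5, 0.2, -4.1]
gripper_width: 0.175
grip_force: 79.9
```

```bash
python3 -c "
from plan import *
hinge()"
```

```text
hinge-pin mm (cycler axes) [-0.98 -0.46 20.76] tilt 29.93 yaw 6.4 roll -0.0 F [ 0.5  0.1 -4.1] M [0.02 0.95 0.06] w 0.175 t 8.925
```

Request:
{"fn": "drive_tool", "kwargs": {"rows": [[5,0.8,0,-2,0,0,0],[5,0.8,0,-4,0,0,0],[5,0.8,0,-4,0,0,0],[5,0.8,0,-4,0,0,0]]}}

```text
t: 9.43
tool_pos: [0.5619, -0.1642, 0.1883]
orientation: [[-0.111, 0.861, 0.496], [0.994, 0.096, 0.055], [-0.0, 0.499, -0.867]]
contact_force: [-0.7, 0.3, -3.9]
gripper_width: 0.172
grip_force: 79.9
```

```bash
python3 -c "
from plan import *
hinge()"
```

```text
hinge-pin mm (cycler axes) [-0.25 -0.54 16.77] tilt 29.93 yaw 6.39 roll -0.01 F [-0.7  0.4 -3.9] M [ 0.03  1.03 -0.01] w 0.172 t 9.425
```

Still no contact, so it is either entering the mouths or there is a small height error; continuing down.

Request:
{"fn": "drive_tool", "kwargs": {"rows": [[5,0.2,0,-2,0,0,0],[5,0.2,0,-4,0,0,0],[5,0.2,0,-6,0,0,0],[5,0.2,0,-6,0,0,0]]}}

```text
t: 9.93
tool_pos: [0.562, -0.1641, 0.182]
orientation: [[-0.111, 0.861, 0.495], [0.994, 0.096, 0.056], [0.0, 0.499, -0.867]]
contact_force: [-0.0, 0.6, -4.9]
gripper_width: 0.174
grip_force: 80.0
```

```bash
python3 -c "
from plan import *
hinge()
d=cam('side');cv2.imwrite('pics/side6.png',d['frame']);cv2.imwrite('pics/m6.png',cv2.resize(d['frame'][160:290,370:470],(400,520),interpolation=2))"
```

```text
hinge-pin mm (cycler axes) [-0.2  -0.41 10.52] tilt 29.91 yaw 6.39 roll 0.01 F [ 0.   0.6 -4.9] M [0. 1. 0.] w 0.174 t 9.925
```

View pics/m6.png

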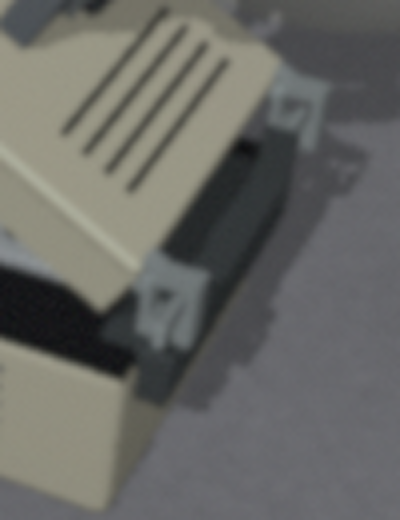

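The hooks are sliding over both pins cleanly. I keep lowering to the bottom of the cavities.

Request:
{"fn": "drive_tool", "kwargs": {"rows": [[5,0.2,0,-2,0,0,0],[5,0.2,0,-4,0,0,0],[5,0.2,0,-6,0,0,0],[5,0.2,0,-8,0,0,0],[5,0.2,0,-8,0,0,0]]}}

```text
t: 10.6
tool_pos: [0.5622, -0.1641, 0.174]
orientation: [[-0.111, 0.861, 0.496], [0.994, 0.097, 0.056], [0.0, 0.499, -0.867]]
contact_force: [-0.1, -0.7, -3.9]
gripper_width: 0.172
grip_force: 80.0
```

```bash
python3 -c "
from plan import *
hinge()"
```

```text
hinge-pin mm (cycler axes) [ 0.03 -0.52  2.55] tilt 29.91 yaw 6.4 roll 0.0 F [-0.2 -0.7 -3.9] M [ 0.04  1.08 -0.05] w 0.172 t 10.6
```

Request:
{"fn": "drive_tool", "kwargs": {"rows": [[5,0,0,-1,0,0,0],[5,0,0,-2,0,0,0],[5,0,0,-3,0,0,0],[5,0,0,-3,0,0,0]]}}

```text
t: 11.1
tool_pos: [0.5623, -0.1642, 0.1712]
orientation: [[-0.111, 0.861, 0.496], [0.994, 0.097, 0.055], [-0.0, 0.499, -0.867]]
contact_force: [0.2, -0.1, -4.1]
gripper_width: 0.17
grip_force: 80.0
```

```bash
python3 -c "
from plan import *
hinge()"
```

```text
hinge-pin mm (cycler axes) [ 0.14 -0.56 -0.29] tilt 29.93 yaw 6.4 roll -0.01 F [ 0.2 -0.1 -4.1] M [-0.03  1.02  0.01] w 0.17 t 11.1
```

Request:
{"fn": "drive_tool", "kwargs": {"rows": [[5,0,0,-0.7,0,0,0],[5,0,0,-1.4,0,0,0],[5,0,0,-2,0,0,0],[5,0,0,-2,0,0,0]]}}

```text
t: 11.6
tool_pos: [0.5629, -0.1642, 0.1699]
orientation: [[-0.112, 0.861, 0.497], [0.994, 0.097, 0.055], [-0.0, 0.5, -0.866]]
contact_force: [-0.9, 0.4, 2.1]
gripper_width: 0.169
grip_force: 80.9
```

```bash
python3 -c "
from plan import *
hinge()"
```

```text
hinge-pin mm (cycler axes) [ 0.81 -0.69 -1.67] tilt 30.0 yaw 6.42 roll -0.02 F [-0.9  0.5  2.1] M [0.14 1.01 0.12] w 0.169 t 11.6
```

Contact at the cavity tops (+6 N): seated. Now computing the swing arc about the pins.

```bash
cat >> plan.py <<'E'
def arc(tilts,dz=-.001,dx=.0003,dy=-.0005):
    s=monitor.read_state(); t=np.array(s['tool_pos']); o=np.array(s['orientation'])
    for a in tilts:
        p,R=target(a,dz,dx); p=p+np.array([-np.sin(np.radians(YAW)),np.cos(np.radians(YAW)),0])*dy
        print(a,((p-t)*1000).round(1).tolist(),np.degrees(Ro.from_matrix(R@o.T).as_rotvec()).round(1).tolist())
E
python3 -c "
from plan import *
hinge(); arc([30,28,26,24,22,20,18,16,14,12,10])"
```

```text
hinge-pin mm (cycler axes) [ 0.81 -0.69 -1.67] tilt 30.0 yaw 6.42 roll -0.02 F [-0.9  0.5  2.1] M [0.14 1.01 0.12] w 0.169 t 11.6
30 [-0.5, 0.1, 0.7] [0.0, 0.0, -0.0]
28 [1.9, 0.4, -2.4] [-0.2, 2.0, -0.0]
26 [4.2, 0.6, -5.6] [-0.4, 4.0, -0.0]
24 [6.4, 0.9, -8.8] [-0.6, 6.0, -0.0]
22 [8.5, 1.1, -12.1] [-0.9, 8.0, -0.0]
20 [10.5, 1.3, -15.5] [-1.1, 9.9, -0.0]
18 [12.4, 1.5, -19.0] [-1.3, 11.9, -0.0]
16 [14.1, 1.7, -22.5] [-1.5, 13.9, -0.0]
14 [15.7, 1.9, -26.0] [-1.8, 15.9, -0.0]
12 [17.2, 2.1, -29.7] [-2.0, 17.9, -0.0]
10 [18.6, 2.2, -33.3] [-2.2, 19.9, -0.0]
```

Request:
{"fn": "drive_tool", "kwargs": {"rows": [[5,-0.5,0.1,0.7,0,0,0],[5,-0.5,0.1,0.7,0,0,0],[5,1.9,0.4,-2.4,-0.2,2,0],[5,4.2,0.6,-5.6,-0.4,4,0],[5,6.4,0.9,-8.8,-0.6,6,0],[5,8.5,1.1,-12.1,-0.9,8,0],[5,10.5,1.3,-15.5,-1.1,9.9,0],[5,12.4,1.5,-19,-1.3,11.9,0],[5,14.1,1.7,-22.5,-1.5,13.9,0],[5,15.7,1.9,-26,-1.8,15.9,0],[5,15.7,1.9,-26,-1.8,15.9,0]]}}

```text
t: 12.98
tool_pos: [0.5783, -0.1621, 0.143]
orientation: [[-0.113, 0.965, 0.239], [0.994, 0.109, 0.026], [-0.001, 0.24, -0.971]]
contact_force: [0.1, -0.1, -0.2]
gripper_width: 0.168
grip_force: 80.6
```

```bash
python3 -c "
from plan import *
hinge(); arc([14,12,10,8,6,4,3,2,1,0,-1])"
```

```text
hinge-pin mm (cycler axes) [-0.12 -0.4  -1.74] tilt 13.9 yaw 6.48 roll -0.04 F [ 0.1 -0.1 -0.2] M [0.08 0.79 0.08] w 0.168 t 12.975
14 [0.4, -0.2, 0.9] [0.1, -0.1, -0.1]
12 [1.9, -0.1, -2.7] [-0.2, 1.9, -0.1]
10 [3.2, 0.1, -6.4] [-0.4, 3.9, -0.1]
8 [4.5, 0.2, -10.1] [-0.6, 5.9, -0.1]
6 [5.6, 0.4, -13.9] [-0.8, 7.9, -0.1]
4 [6.6, 0.5, -17.7] [-1.1, 9.8, -0.1]
3 [7.0, 0.5, -19.6] [-1.2, 10.8, -0.1]
2 [7.4, 0.6, -21.5] [-1.3, 11.8, -0.1]
1 [7.8, 0.6, -23.4] [-1.4, 12.8, -0.1]
0 [8.1, 0.6, -25.4] [-1.5, 13.8, -0.1]
-1 [8.4, 0.7, -27.3] [-1.6, 14.8, -0.1]
```

Request:
{"fn": "drive_tool", "kwargs": {"rows": [[5,1.7,-0.1,-3,-0.2,1.9,0],[5,3.1,0,-6.7,-0.4,3.9,0],[5,4.4,0.1,-10.4,-0.6,5.9,0],[5,5.5,0.3,-14.2,-0.8,7.9,0],[5,6.5,0.4,-18,-1.1,9.8,0],[5,6.9,0.4,-19.9,-1.2,10.8,0],[5,7.3,0.5,-21.8,-1.3,11.8,0],[5,7.7,0.5,-23.7,-1.4,12.8,0],[5,7.7,0.5,-23.7,-1.4,12.8,0]]}}

```text
t: 14.1
tool_pos: [0.5873, -0.1614, 0.1203]
orientation: [[-0.112, 0.993, 0.021], [0.994, 0.112, 0.002], [-0.0, 0.021, -1.0]]
contact_force: [4.3, 2.1, 3.7]
gripper_width: 0.17
grip_force: 81.0
```

```bash
python3 -c "
from plan import *
hinge(); arc([2,1,0,-1])"
```

```text
hinge-pin mm (cycler axes) [ 1.59 -0.72 -0.55] tilt 1.18 yaw 6.44 roll -0.01 F [4.5 1.6 3.7] M [ 0.33 -0.51 -0.04] w 0.17 t 14.1
2 [-1.6, -0.1, 1.1] [0.1, -0.8, -0.1]
1 [-1.2, -0.0, -0.8] [-0.0, 0.2, -0.1]
0 [-0.9, 0.0, -2.7] [-0.1, 1.2, -0.1]
-1 [-0.6, 0.1, -4.7] [-0.2, 2.2, -0.1]
```

Request:
{"fn": "drive_tool", "kwargs": {"rows": [[5,0,0,-1,-0.1,0.6,0],[5,0,0,-2,-0.1,1.2,0],[5,0,0,-2,-0.1,1.2,0],[5,0,0,-2,-0.1,1.2,0]]}}

```text
t: 14.6
tool_pos: [0.5868, -0.1619, 0.1188]
orientation: [[-0.111, 0.994, -0.0], [0.994, 0.111, 0.001], [0.001, -0.0, -1.0]]
contact_force: [2.6, 2.3, 6.6]
gripper_width: 0.172
grip_force: 81.6
```

```bash
python3 -c "
from plan import *
hinge();print(monitor.read_state()['tool_pos'])"
```

```text
hinge-pin mm (cycler axes) [ 0.64 -0.98  0.27] tilt -0.02 yaw 6.39 roll 0.03 F [2.9 2.  6.6] M [ 0.46 -0.58 -0.06] w 0.172 t 14.6
[ 0.5867873  -0.16187345  0.11883345]
```

Flat at the expected height; release gently and retreat.

Request:
{"fn": "drive_tool", "kwargs": {"rows": [[20,0,0,0,0,0,0],[30,0,0,0,0,0,0],[45,0,0,0,0,0,0],[55,0,0,0,0,0,0],[55,0,0,0,0,0,0],[55,0,0,30,0,0,0],[55,0,0,70,0,0,0],[55,0,0,130,0,0,0],[55,0,0,130,0,0,0],[55,0,0,130,0,0,0]], "force": 20}}

```text
t: 15.85
tool_pos: [0.5856, -0.1615, 0.2475]
orientation: [[-0.112, 0.994, -0.002], [0.994, 0.112, 0.001], [0.001, -0.002, -1.0]]
contact_force: [-0.2, -0.2, -0.9]
gripper_width: 0.642
grip_force: 0.0
```

```bash
python3 -c "
from plan import *
hinge()
a=cam('side')['frame'][130:330,270:510];b=cam('wrist')['frame']
cv2.imwrite('pics/m7.png',np.hstack([cv2.resize(a,(400,333),interpolation=2),cv2.resize(b,(400,333))]))"
```

```text
hinge-pin mm (cycler axes) [ -0.57  -0.52 129.15] tilt -0.14 yaw 6.41 roll 0.07 F [-0.2 -0.2 -0.9] M [ 0.03 -0.01 -0.04] w 0.642 t 15.85
```

View pics/m7.png

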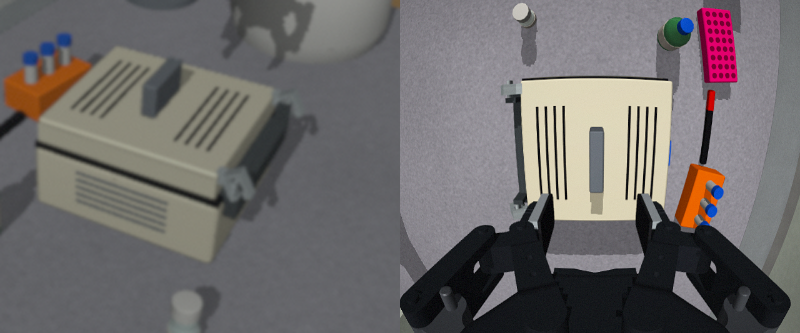

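The lid lies shut and flat with both knuckles on the pins, the bystanders are untouched, and the gripper is clear.

```bash
python3 -c "
from cell import workorder
print(workorder.finish_job())"
```

```text
the job is handed in; nothing more can be done
None
```

The lid is back on both hinge pins and lies shut and flat, released, with the bystanders where they were; I handed the job in at about 16 s of the 54 s allowed, and the hand-in gave no verdict.

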